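Load the tube rocker with the tubes that need mixing

TASK

Gather the four sample tubes with purple, blue, green and yellow caps from the deck onto the tube rocker: lay each one lengthwise, roughly centred, in the cradle of its cap's colour, so that it rests level in both V-saddles and cannot roll (cap to either side). Leave the red-capped and the white-capped tube, which must not be mixed, where they lie.

Things in the scene. Friction and masses are not known exactly. Their poses are not given: they have to be found in the camera images.
- tube_purple_center (a point): Sample tube, purple cap, lying on the deck: grey-blue tube of 16 mm diameter with white label and round end; purple hexagonal cap 18 mm across flats, 20 mm long; 110 mm long over all, about 24 g. This point: middle of its length, on its axis, about 9 mm above the deck. x along the tube to the cap (cap from x = 35 to 55 mm), y level, z up.
- tube_blue_center (a point): Sample tube, blue cap, lying on the deck: grey-blue tube of 16 mm diameter with white label and round end; blue hexagonal cap 18 mm across flats, 20 mm long; 110 mm long over all, about 24 g. This point: middle of its length, on its axis, about 9 mm above the deck. x along the tube to the cap (cap from x = 35 to 55 mm), y level, z up.
- tube_green_center (a point): Sample tube, green cap, lying on the deck: grey-blue tube of 16 mm diameter with white label and round end; green hexagonal cap 18 mm across flats, 20 mm long; 110 mm long over all, about 24 g. This point: middle of its length, on its axis, about 9 mm above the deck. x along the tube to the cap (cap from x = 35 to 55 mm), y level, z up.
- tube_yellow_center (a point): Sample tube, yellow cap, lying on the deck: grey-blue tube of 16 mm diameter with white label and round end; yellow hexagonal cap 18 mm across flats, 20 mm long; 110 mm long over all, about 24 g. This point: middle of its length, on its axis, about 9 mm above the deck. x along the tube to the cap (cap from x = 35 to 55 mm), y level, z up.
- tube_red_center (a point): Sample tube, red cap, lying on the deck: grey-blue tube of 16 mm diameter with white label and round end; red hexagonal cap 18 mm across flats, 20 mm long; 110 mm long over all, about 24 g. This point: middle of its length, on its axis, about 9 mm above the deck. x along the tube to the cap (cap from x = 35 to 55 mm), y level, z up. It is not for mixing and has no cradle.
- tube_white_center (a point): Sample tube, white cap, lying on the deck: grey-blue tube of 16 mm diameter with white label and round end; white hexagonal cap 18 mm across flats, 20 mm long; 110 mm long over all, about 24 g. This point: middle of its length, on its axis, about 9 mm above the deck. x along the tube to the cap (cap from x = 35 to 55 mm), y level, z up. It is not for mixing and has no cradle.
- cradle_purple: Purple tube cradle fixed on the rocker (white box 170 x 304 mm, 106 mm high; four cradles abreast, 68 mm apart): two 90-degree V-saddles, 6 mm thick, 40 mm free between them, V bottom 12, rims 28 mm above origin, mouth 32 mm. Origin: centre of its underside, 100 mm above the deck; x along the groove, y across, z up. A seated tube's axis is 23 mm above the origin.
- cradle_blue: Blue tube cradle fixed on the rocker (white box 170 x 304 mm, 106 mm high; four cradles abreast, 68 mm apart): two 90-degree V-saddles, 6 mm thick, 40 mm free between them, V bottom 12, rims 28 mm above origin, mouth 32 mm. Origin: centre of its underside, 100 mm above the deck; x along the groove, y across, z up. A seated tube's axis is 23 mm above the origin.
- cradle_green: Green tube cradle fixed on the rocker (white box 170 x 304 mm, 106 mm high; four cradles abreast, 68 mm apart): two 90-degree V-saddles, 6 mm thick, 40 mm free between them, V bottom 12, rims 28 mm above origin, mouth 32 mm. Origin: centre of its underside, 100 mm above the deck; x along the groove, y across, z up. A seated tube's axis is 23 mm above the origin.
- cradle_yellow: Yellow tube cradle fixed on the rocker (white box 170 x 304 mm, 106 mm high; four cradles abreast, 68 mm apart): two 90-degree V-saddles, 6 mm thick, 40 mm free between them, V bottom 12, rims 28 mm above origin, mouth 32 mm. Origin: centre of its underside, 100 mm above the deck; x along the groove, y across, z up. A seated tube's axis is 23 mm above the origin.

How it is judged:
By the outcome, as a careful person would: the job done as asked, in the order asked, and still so for the second after the job is handed in, with the robot touching nothing.
It also fails if it takes over 120 s, if anything falls off the work surface, if the arm or the gripper's body presses on something with over 40 N, if the wrist force passes 120 N, or if a joint passes its speed limit or range.

ROBOT

A 6-joint arm with a two-finger parallel gripper is mounted at the origin on the work surface. World frame = base frame: x ahead of the robot, y to its left, z up, the work surface at z = 0. Lengths are in m, angles in rad, forces in N, time in s.
With the tool pointing down it reaches from about 0.375 to 0.975 m from the base axis. Payload 3.8 kg.
Tool frame: the origin (TCP) lies midway between the tips of the shut fingers; the grasp point (between the pads) lies 19 mm behind it; z points along the fingers, y is the direction in which the jaws open and shut (so a half turn about z gives the same grasp; the last joint's range is limited). The gripper opens to 85 mm and grips with 20 to 120 N. Pads are 22 mm wide; open, the fingers measure 114 mm over their backs; the gripper's body (76 mm by 85 mm) begins 54 mm behind the grasp point. The pads swing forward as they close: fully open they stand 13 mm farther back than shut.
Start: joints at [1.255, 0.264, 1.604, -0, 1.274, -0.037], TCP at [0.186, 0.649, 0.231] pointing down, gripper open.
Joint ranges: [-2.63, 2.63], [-0.94, 2.18], [0.31, 2.57], [-1.31, 4.45], [0, 2.66], [-2.55, 2.55]. Speed limits (rad/s): [2.57, 2.57, 3.14, 3.14, 3.14, 3.14].

INTERFACE

Orientations are given as a rotation vector (axis times angle).
In Python, from workcell import bot gives the robot as it stands.
- The arm moves only by the tool drive_tool, never from a script. Its argument "steps" is a list of rows, each a list of 2 entries, a list of its own where there are three numbers: the shift along the tool's x, y, z in mm, then the turn about the tool's z in degrees. In form: [[[dx, dy, dz], twist], ...]. A call has 1 to 8 rows; each row shifts and turns the commanded pose from where the row before left it, along the tool's axes as they then stand; what a row does not reach is not made up. A row lasts 1/12 s, in which the tool goes at most 41.7 mm and 7.16 degrees, less where a joint would pass 70% of its speed; a pose out of reach is approached as far as the arm can. A call is refused whole if a number of a shift passes 41.7 or a number of a turn 7.16, either way. A call with a gripper value outside its range is refused whole. "jaw" is the opening, from 0 (shut) to 1 (fully open), set as the call begins (left out, the last holds). The fingers move at their own pace and stop on an object; "force" is the grip in N (left out, the last holds). Time passes only in rows, so rows that do not move let the fingers close. It gives the time, the measured TCP pose, the force and the opening at its end, in the units of the state.
- bot.read_state(): the state, without advancing time (a new reading comes with each control period).
- bot.read_camera(name): name is "side" or "top"; returns the picture (420x560x3 uint8, red, green, blue); there is no depth.
- bot.camera_info(name): a dict with "fx", "fy", "cx", "cy" (pixels), "position" and "attitude" of the camera in the world. Camera axes: x right, y down, z forward; pixel columns grow to the right and rows downward; lengths in m; the calibration is good to about 2 mm. A picture is of the moment at which its call begins. camera_info takes no time and is no camera call.
- bot.finish_job(): hands the job in, once; it reports no verdict.
The state is a dict: "time": time; "q": joint angles; "joint_vel": joint speeds; "joint_torque": joint torques, N m; "tool_pos": TCP position; "tcp_rot": TCP orientation; "wrist_force": force on the tool from outside, world axes, zero at the start; "torque": the same for the moment, N m; "width": opening from 0.0 (shut) to 1.0 (fully open).
Only numpy, scipy, OpenCV 4.12 (cv2) and the standard library are available. Lean on these libraries where they do the work, as an engineer would, in place of code of your own. Each camera call takes 0.05 s, during which the arm holds its last target.

## Working session

There is one attempt and no reset: what is moved stays moved. The work goes in short steps, Python scripts to look and compute and a tool call to move; the robot and the scene stay as the last step left them, time stands still between calls to the robot, and variables do not carry over. Pictures are saved under pics/ and viewed, and the job is handed in when it is done.

Besides the shell and the picture viewer there is one more tool, called after "Request:" as name(argument=value, ...) on one line, values as JSON. drive_tool: Moves the arm, as the interface text tells. Its arguments: {"type":"object","properties":{"steps":{"type":"array","items":{"type":"array"}},"jaw":{"type":"number"},"force":{"type":"number"}},"required":["steps"]}

```bash
mkdir -p pics; python3 - <<'E'
from workcell import bot
import cv2
for n in("top","side"):
    im=bot.read_camera(n); cv2.imwrite(f"pics/{n}0.png",im[:,:,::-1]); print(bot.camera_info(n))
print(bot.read_state())
E
```

```text
{'fx': 454.0424373085531, 'fy': 454.0424373085531, 'cx': 279.902636810153, 'cy': 212.96591793098005, 'position': array([ 0.35724675, -0.05104259,  1.00452973]), 'attitude': array([-2.03292791,  2.19061398, -0.23887523])}
{'fx': 423.58308235612236, 'fy': 423.58308235612236, 'cx': 277.60547386562297, 'cy': 210.73427562681596, 'position': array([0.09317558, 0.61423459, 0.52416152]), 'attitude': array([-0.69323087,  2.34946039, -1.41607091])}
{'time': 0.1, 'q': array([ 1.25511599e+00,  2.64711954e-01,  1.60525779e+00,  5.94118462e-05,
        1.27371709e+00, -3.68900785e-02]), 'joint_vel': array([-0.00107088, -0.00150417, -0.00406089,  0.00187641, -0.00158334,
       -0.00054096]), 'joint_torque': array([-4.51195501e-04, -5.16699743e+01, -3.68592954e+01, -7.89721730e-05,
        6.21071435e-03,  1.87827993e-05]), 'tool_pos': array([0.18552169, 0.64830201, 0.23005254]), 'tcp_rot': array([-0.43647399, -3.11069538,  0.00322247]), 'wrist_force': array([-0.08738392, -1.17162324, -0.2340531 ]), 'torque': array([-0.02474056,  0.02012145,  0.02176216]), 'width': 0.9996698378489668}
```

View pics/top0.png

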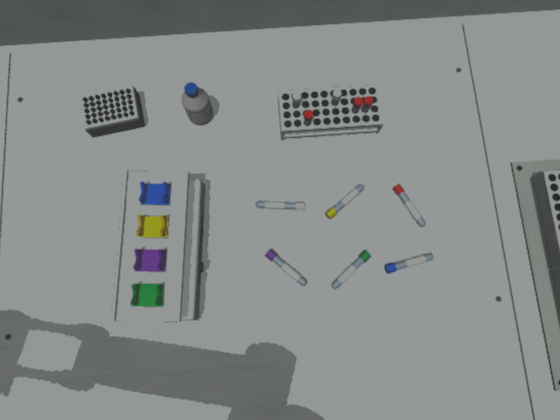

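View pics/side0.png

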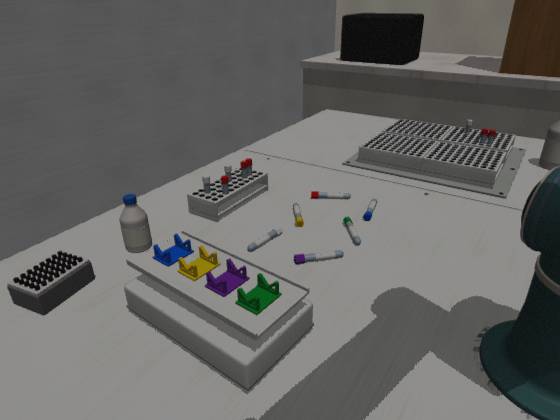

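The top view shows four cradles near px (150,195–295) and six tubes at px (265–435, 185–290). I'll segment the tubes next.

```bash
cat > h.py <<'E'
from workcell import bot
import numpy as np, cv2
from scipy.spatial.transform import Rotation as R
def ray(n,u,v):
    c=bot.camera_info(n); d=np.array([(u-c['cx'])/c['fx'],(v-c['cy'])/c['fy'],1.])
    return np.array(c['position']),R.from_rotvec(c['attitude']).apply(d)
def at(n,u,v,z):
    p,d=ray(n,u,v); return p+d*(z-p[2])/d[2]
def proj(n,P):
    c=bot.camera_info(n); q=R.from_rotvec(c['attitude']).inv().apply(np.array(P)-c['position'])
    return c['cx']+c['fx']*q[...,0]/q[...,2], c['cy']+c['fy']*q[...,1]/q[...,2]
E
python3 - <<'E'
from h import *
im=cv2.imread('pics/top0.png')
a=cv2.resize(im[170:300,245:445],None,fx=4,fy=4,interpolation=cv2.INTER_CUBIC);cv2.imwrite('pics/t1.png',a)
a=cv2.resize(im[160:330,105:215],None,fx=3.5,fy=3.5,interpolation=cv2.INTER_CUBIC);cv2.imwrite('pics/t2.png',a)
for u,v in [(156,194),(153,226),(151,260),(149,295)]: print(at('top',u,v,.115).round(4))
for u,v in [(280,205),(345,201),(410,205),(287,267),(350,270),(410,263)]: print(at('top',u,v,.009).round(4))
print(R.from_rotvec(bot.read_state()['tcp_rot']).as_matrix().round(3))
E
```

```text
[0.608  0.1786 0.115 ]
[0.5425 0.1857 0.115 ]
[0.4749 0.1907 0.115 ]
[0.4076 0.1955 0.115 ]
[ 0.5915 -0.0719  0.009 ]
[ 0.5899 -0.2189  0.009 ]
[ 0.5698 -0.3642  0.009 ]
[ 0.4514 -0.0767  0.009 ]
[ 0.4347 -0.2135  0.009 ]
[ 0.44   -0.3464  0.009 ]
[[-0.961  0.275 -0.001]
 [ 0.275  0.961 -0.002]
 [ 0.    -0.002 -1.   ]]
```

View pics/t1.png

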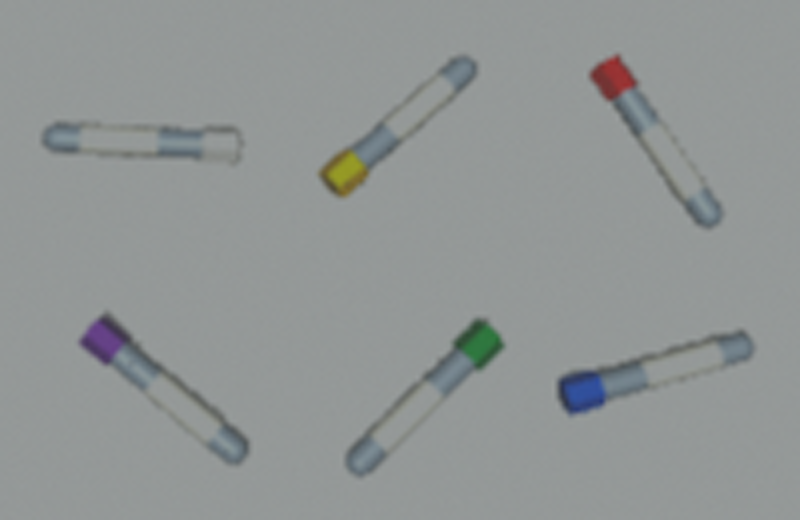

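View pics/t2.png

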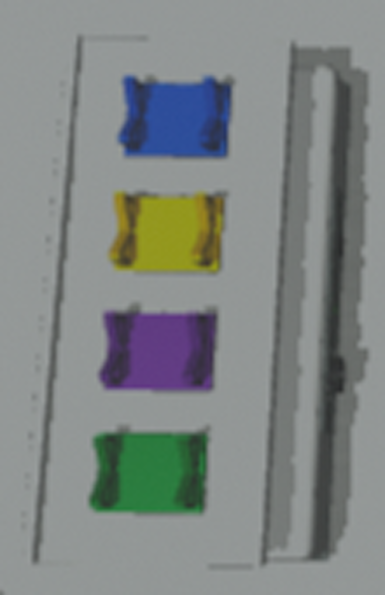

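```bash
cat > fit.py <<'E'
from h import *
from scipy.optimize import minimize
T=dict(purple=((83,320),(247,460)),green=((497,326),(351,472)),blue=((560,396),(752,343)),yellow=((324,183),(474,62)),red=((600,66),(714,222)),white=((242,147),(43,137)))
# picks: mid of cap end face (approx at axis height), tip of round end
for k,(a,b) in T.items():
    f=lambda p:((p[0]+.5)/4-.5+245,(p[1]+.5)/4-.5+170)
    A=at('top',*f(a),.009);B=at('top',*f(b),.009);d=A-B;L=np.hypot(*d[:2])
    print(k,((A+B)/2).round(4),'len',round(L,4),'yaw',round(np.degrees(np.arctan2(d[1],d[0])),1))
im=cv2.imread('pics/top0.png');hsv=cv2.cvtColor(im,cv2.COLOR_BGR2HSV)
m=np.zeros(im.shape[:2],bool)
m[170:312,130:176]=(hsv[170:312,130:176,1]>70)
S=4
def render(p):
    x,y,th,W,tp=p
    out=np.zeros((420*S,560*S),np.uint8)
    g=np.array([np.cos(th),np.sin(th)]);r=np.array([-g[1],g[0]])
    def box(i,pts):
        P=np.array([[*(np.array([x,y])+r*(i*.068)+g*a+r*b),.1+c] for a,b,c in pts])
        u,v=proj('top',P);uv=np.stack([(u+.5)*S-.5,(v+.5)*S-.5],1)
        cv2.fillConvexPoly(out,cv2.convexHull(uv.astype(np.float32)).astype(np.int32),1)
    for i in (-1.5,-.5,.5,1.5):
        box(i,[(a,b,c) for a in(-.026,.026) for b in(-W/2,W/2) for c in(0,tp)])
        for s in(-1,1):
            for q in(-1,1):
                ys=[(0,0),(0,.012),(q*.016,.028),(q*W/2,.028),(q*W/2,0)]
                box(i,[(s*a,b,c) for a in(.020,.026) for b,c in ys])
    return cv2.resize(out.astype(np.float32),(560,420),interpolation=cv2.INTER_AREA)
f=lambda p:np.abs(render(p)-m).sum()
best=None
for th in(82,85,88):
    r=minimize(f,[.508,.188,np.radians(th),.038,.006],method='Nelder-Mead',options=dict(initial_simplex=np.array([.508,.188,np.radians(th),.038,.006])+np.vstack([np.zeros(5),np.diag([.006,.006,.05,.005,.003])]),maxiter=400))
    print(r.fun,r.x.round(4),np.degrees(r.x[2]))
    if best is None or r.fun<best.fun:best=r
x,y,th=best.x[:3]
for n,i in zip(['green','purple','yellow','blue'],[1.5,.5,-.5,-1.5]): print(n,x-np.sin(th)*i*.068,y+np.cos(th)*i*.068)
print(m.sum())
E
python3 fit.py
```

```text
purple [ 0.4517 -0.0739  0.009 ] len 0.1176 yaw 45.2
green [ 0.4362 -0.2154  0.009 ] len 0.1146 yaw -50.3
blue [ 0.4425 -0.3439  0.009 ] len 0.1111 yaw 100.9
yellow [ 0.592 -0.218  0.009] len 0.1118 yaw 124.7
red [ 0.569  -0.3612  0.009 ] len 0.1077 yaw 28.8
white [ 0.5912 -0.0724  0.009 ] len 0.1122 yaw -97.2
258.3125 [0.5095 0.1906 1.4876 0.0419 0.0067] 85.23408577979033Traceback (most recent call last):
  File "fit.py", line 31, in <module>
    r=minimize(f,[.508,.188,np.radians(th),.038,.006],method='Nelder-Mead',options=dict(initial_simplex=np.array([.508,.188,np.radians(th),.038,.006])+np.vstack([np.zeros(5),np.diag([.006,.006,.05,.005,.003])]),maxiter=400))
    res = _minimize_neldermead(fun, x0, args, callback, bounds=bounds,
                               **options)
    fxr = func(xr)
    fx = function(np.copy(x), *(wrapper_args + args))
  File "fit.py", line 28, in <lambda>
    f=lambda p:np.abs(render(p)-m).sum()
                      ~~~~~~^^^
  File "fit.py", line 26, in render
    box(i,[(s*a,b,c) for a in(.020,.026) for b,c in ys])
    ~~~^^^^^^^^^^^^^^^^^^^^^^^^^^^^^^^^^^^^^^^^^^^^^^^^^
  File "fit.py", line 19, in box
    u,v=proj('top',P);uv=np.stack([(u+.5)*S-.5,(v+.5)*S-.5],1)
        ~~~~^^^^^^^^^
  File "h.py", line 10, in proj
    c=bot.camera_info(n); q=R.from_rotvec(c['attitude']).inv().apply(np.array(P)-c['position'])
ValueError: time passes only in moves, steps and waits
```

```bash
python3 - <<'E'
s=open('h.py').read()
s=s.replace("def ray","_c={}\ndef info(n):\n    if n not in _c: _c[n]=bot.camera_info(n)\n    return _c[n]\ndef ray",1).replace("c=bot.camera_info(n); ","c=info(n); ")
open('h.py','w').write(s)
f=open('fit.py').read()
f=f.replace("T=dict","""
def tubes(im,pr=True):
    im=im[165:305,240:450].astype(int);bg=np.median(im.reshape(-1,3),axis=0)
    m=(np.abs(im-bg).max(2)>11).astype(np.uint8)
    m=cv2.morphologyEx(m,cv2.MORPH_CLOSE,np.ones((3,3)))
    cv2.imwrite('pics/mask.png',cv2.resize(m*255,None,fx=3.5,fy=3.5))
    n,l,st,ce=cv2.connectedComponentsWithStats(m)
    for i in range(1,n):
        if st[i,4]<60: continue
        v,u=np.nonzero(l==i)
        P=np.array([at('top',a+240,b+165,.009)[:2] for a,b in zip(u,v)])
        c=P.mean(0);w,V=np.linalg.eigh(np.cov((P-c).T));d=V[:,1]
        t=(P-c)@d; c=c+d*(t.min()+t.max())/2
        print(ce[i]+[240,165],'centre',c.round(4),'len',round(np.ptp(t),4),'yaw',round(np.degrees(np.arctan2(d[1],d[0]))%180,1))
tubes(cv2.imread('pics/top0.png'))
T=dict""",1)
f=f.replace("for th in(82,85,88)","for th in(85,)").replace("print(m.sum())","""print(m.sum())
r=render(best.x);o=im.copy();o[...,2]=np.where(r>.5,255,o[...,2]);o[...,1]=np.where(m,255,o[...,1])
cv2.imwrite('pics/ov.png',cv2.resize(np.hstack([im[165:315,110:200],o[165:315,110:200]]),None,fx=4,fy=4))""")
open('fit.py','w').write(f)
E
python3 fit.py
```

```text
[342.21348315 202.65168539] centre [ 0.5912 -0.2185] len 0.1153 yaw 126.9
[407.30704225 203.4084507 ] centre [ 0.5691 -0.3611] len 0.1133 yaw 27.0
[280.56880734 204.87461774] centre [ 0.5919 -0.0719] len 0.1131 yaw 83.3
[284.43073048 265.62216625] centre [ 0.451  -0.0753] len 0.1122 yaw 45.8
[351.96614583 267.17447917] centre [ 0.4365 -0.2136] len 0.1145 yaw 129.1
[405.46078431 262.77696078] centre [ 0.4427 -0.3432] len 0.1144 yaw 101.9
purple [ 0.4517 -0.0739  0.009 ] len 0.1176 yaw 45.2
green [ 0.4362 -0.2154  0.009 ] len 0.1146 yaw -50.3
blue [ 0.4425 -0.3439  0.009 ] len 0.1111 yaw 100.9
yellow [ 0.592 -0.218  0.009] len 0.1118 yaw 124.7
red [ 0.569  -0.3612  0.009 ] len 0.1077 yaw 28.8
white [ 0.5912 -0.0724  0.009 ] len 0.1122 yaw -97.2
256.9375 [0.5094 0.1903 1.4852 0.0418 0.0074] 85.09394409497902
green 0.407735871799615 0.19906926813245845
purple 0.47548673764572036 0.19325375636623845
yellow 0.5432376034918256 0.18743824460001843
blue 0.6109884693379309 0.18162273283379843
2620
```

View pics/ov.png

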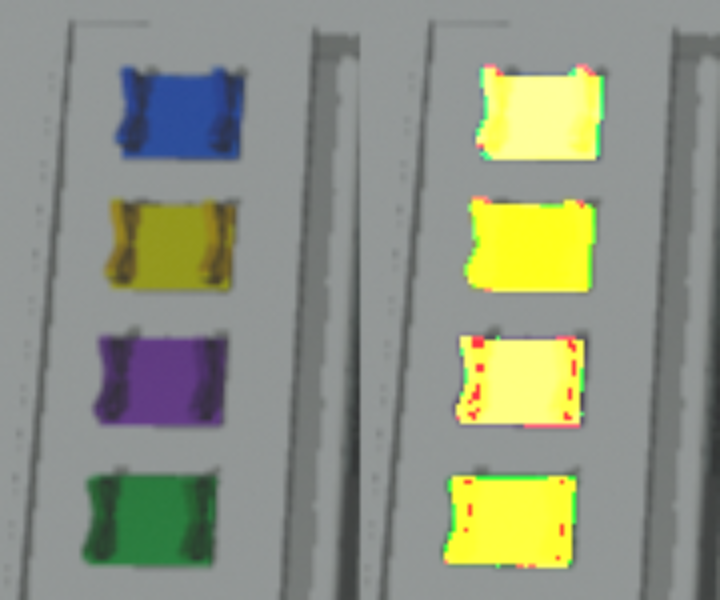

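View pics/mask.png

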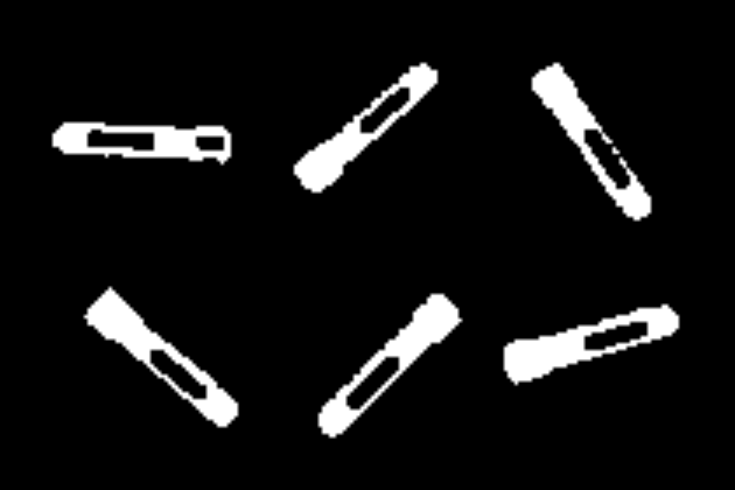

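```bash
cat > plan.py <<'E'
from h import *
import sys
TG=dict(purple=(.451,-.0753,45.5),green=(.4365,-.2140,129.4),blue=(.4427,-.3433,101.5),yellow=(.5913,-.2183,126.))
CR=dict(green=(.4077,.1991),purple=(.4755,.1933),yellow=(.5432,.1874),blue=(.6110,.1816))
def plan(x,y,z,phi,step=40.):
    s=bot.read_state();p=np.array(s['tool_pos']);M=R.from_rotvec(s['tcp_rot'])
    f=np.degrees(np.arctan2(*M.as_matrix()[[1,0],0]))
    tot=-((phi-f+180)%360-180)
    D=np.array([x,y,z])-p
    n=int(max(np.ceil(np.linalg.norm(D)*1000/step),np.ceil(abs(tot)/7),1))
    print('t',round(s['time'],2),'pos',p.round(4),'phi',round(f,1),'w',round(s['width'],3),'F',np.round(s['wrist_force'],1),'q6',round(s['q'][5],2),'tilt',M.as_matrix()[:,2].round(3),'rows',n)
    tw=0;rows=[]
    for i in range(n):
        k=n-i; d=M.inv().apply((np.array([x,y,z])-p)*1000/k); d=np.round(d).astype(int); t=round((tot-tw)/k*2)/2
        rows.append([d.tolist(),t]); p=p+M.apply(d)/1000; M=M*R.from_euler('z',t,degrees=True); tw+=t
    for i in range(0,n,8): print(str(rows[i:i+8]).replace(' ',''))
a=sys.argv
if a[1] in('t','c'):
    X=TG[a[2]] if a[1]=='t' else CR[a[2]]+(85.1,)
    plan(X[0],X[1],float(a[3]),X[2])
else: plan(*map(float,a[2:6]))
E
python3 plan.py t purple .16
```

```text
t 0.1 pos [0.1855 0.6483 0.2301] phi 164.0 w 1.0 F [-0.1 -1.2 -0.2] q6 -0.04 tilt [-0.001 -0.002 -1.   ] rows 20
[[[-23,-31,4],6.0],[[-26,-29,4],6.0],[[-29,-26,4],6.0],[[-31,-23,3],6.0],[[-33,-19,4],6.0],[[-35,-16,3],6.0],[[-37,-12,4],6.0],[[-38,-8,3],6.0]]
[[[-38,-4,4],6.0],[[-38,0,3],6.0],[[-38,4,4],6.0],[[-38,8,3],6.0],[[-37,12,4],6.0],[[-35,16,3],6.0],[[-33,19,4],6.0],[[-31,23,3],5.5]]
[[[-29,26,4],6.0],[[-26,29,3],5.5],[[-23,31,4],6.0],[[-19,32,3],5.5]]
```

Request:
drive_tool(steps=[[[-23, -31, 4], 6.0], [[-26, -29, 4], 6.0], [[-29, -26, 4], 6.0], [[-31, -23, 3], 6.0], [[-33, -19, 4], 6.0], [[-35, -16, 3], 6.0], [[-37, -12, 4], 6.0], [[-38, -8, 3], 6.0]], jaw=0.55, force=30)

```text
time: 0.77
tool_pos: [0.2913, 0.3561, 0.2015]
tcp_rot: [-1.67, -2.661, 0.001]
wrist_force: [1.6, -0.1, 0.7]
width: 0.547
```

Request:
drive_tool(steps=[[[-38, -4, 4], 6.0], [[-38, 0, 3], 6.0], [[-38, 4, 4], 6.0], [[-38, 8, 3], 6.0], [[-37, 12, 4], 6.0], [[-35, 16, 3], 6.0], [[-33, 19, 4], 6.0], [[-31, 23, 3], 5.5]])

```text
time: 1.43
tool_pos: [0.397, 0.0678, 0.1739]
tcp_rot: [-2.601, -1.762, -0.0]
wrist_force: [-0.1, 0.6, 0.2]
width: 0.547
```

Request:
drive_tool(steps=[[[-29, 26, 4], 6.0], [[-26, 29, 3], 5.5], [[-23, 31, 4], 6.0], [[-19, 32, 3], 5.5], [[0, 0, 0], 0]])

```text
time: 1.85
tool_pos: [0.4525, -0.0797, 0.1599]
tcp_rot: [2.899, 1.202, -0.0]
wrist_force: [0.3, 0.4, -0.5]
width: 0.553
```

```bash
python3 plan.py t purple .003
```

```text
t 1.85 pos [ 0.4525 -0.0797  0.1599] phi 45.0 w 0.553 F [ 0.3  0.4 -0.5] q6 0.56 tilt [ 0.001 -0.003 -1.   ] rows 4
[[[1,-1,39],0.0],[[0,-1,39],0.0],[[1,-1,39],0.0],[[0,-2,40],-0.5]]
```

Request:
drive_tool(steps=[[[1, -1, 39], 0], [[0, -1, 39], 0], [[1, -1, 39], 0], [[0, -2, 25], -0.5], [[0, 0, 10], 0], [[0, 0, 5], 0], [[0, 0, 0], 0]])

```text
time: 2.43
tool_pos: [0.4486, -0.0692, 0.0029]
tcp_rot: [-2.891, -1.228, 0.002]
wrist_force: [-0.4, 0.1, 0.0]
width: 0.55
```

Request:
drive_tool(steps=[[[0, 0, 0], 0], [[0, 0, 0], 0], [[0, 0, 0], 0], [[0, 0, 0], 0], [[0, 0, 0], 0], [[0, 0, 0], 0], [[0, 0, 0], 0], [[0, 0, 0], 0]], jaw=0, force=30)

```text
time: 3.1
tool_pos: [0.451, -0.0698, 0.0053]
tcp_rot: [2.89, 1.227, 0.005]
wrist_force: [-0.1, 0.6, 6.3]
width: 0.168
```

```bash
python3 plan.py c purple .2
python3 - <<'E'
from h import *
cv2.imwrite('pics/s1.png',bot.read_camera('side')[:,:,::-1])
E
```

```text
t 3.1 pos [ 0.451  -0.0698  0.0053] phi 46.0 w 0.168 F [-0.1  0.6  6.3] q6 0.56 tilt [ 0.004 -0.001 -1.   ] rows 9
[[[23,-18,-22],-4.5],[[24,-16,-22],-4.5],[[26,-15,-22],-4.5],[[27,-12,-21],-4.5],[[27,-10,-22],-4.0],[[28,-9,-21],-4.5],[[29,-6,-22],-4.0],[[29,-4,-21],-4.5]]
[[[29,-2,-22],-4.0]]
```

View pics/s1.png

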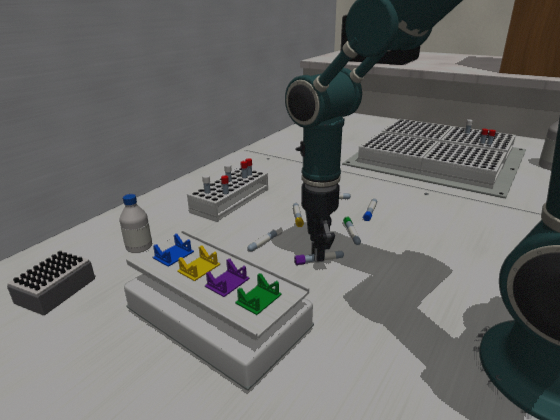

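The jaws are on the purple tube at px (320,257), about 4 mm toward the cap from centre. I'll lift and check.

Request:
drive_tool(steps=[[[0, 0, -10], 0], [[0, 0, -30], 0], [[0, 0, -40], 0], [[0, 0, -40], 0], [[0, 0, -40], 0], [[0, 0, -35], 0], [[0, 0, 0], 0], [[0, 0, 0], 0]])

```text
time: 3.82
tool_pos: [0.4509, -0.0699, 0.2023]
tcp_rot: [2.887, 1.226, 0.01]
wrist_force: [-0.2, -1.2, -1.2]
width: 0.168
```

```bash
sed -i 's/X=TG\[a\[2\]\] if/o=float(a[4])\/1000 if len(a)>4 else 0\n    X=TG[a[2]] if/; s/plan(X\[0\],X\[1\],float/c=np.radians(X[2]);plan(X[0]+o*np.cos(c),X[1]+o*np.sin(c),float/' plan.py; python3 plan.py c purple .2 3
python3 - <<'E'
from h import *
a=bot.read_camera('side')[:,:,::-1]
cv2.imwrite('pics/s2.png',cv2.resize(a[80:330,180:420],None,fx=2.4,fy=2.4))
E
```

```text
t 3.82 pos [ 0.4509 -0.0699  0.2023] phi 46.0 w 0.168 F [-0.2 -1.2 -1.2] q6 0.56 tilt [ 0.008 -0.002 -1.   ] rows 7
[[[30,-24,0],-5.5],[[32,-21,0],-5.5],[[34,-18,0],-5.5],[[35,-14,1],-5.5],[[37,-11,0],-5.5],[[37,-7,1],-6.0],[[38,-4,0],-5.5]]
```

View pics/s2.png

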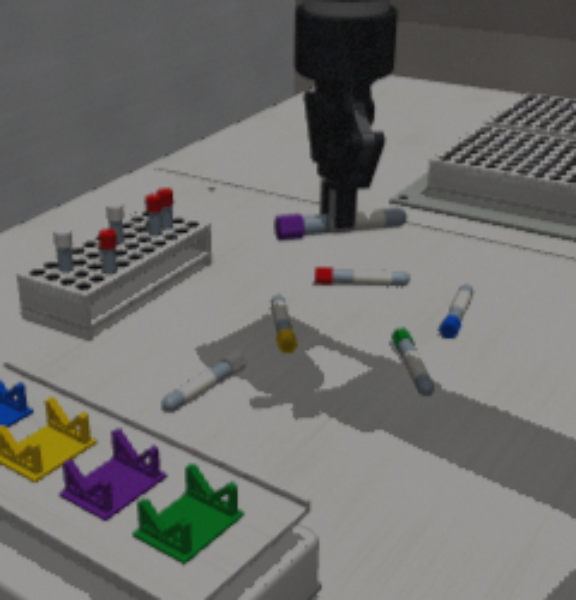

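The tube is held level (crop px 290–400, 220). Next I'll carry it over.

Request:
drive_tool(steps=[[[30, -24, 0], -5.5], [[32, -21, 0], -5.5], [[34, -18, 0], -5.5], [[35, -14, 1], -5.5], [[37, -11, 0], -5.5], [[37, -7, 1], -6.0], [[38, -4, 0], -5.5]])

```text
time: 4.45
tool_pos: [0.4715, 0.1979, 0.1937]
tcp_rot: [-2.309, -2.128, 0.007]
wrist_force: [0.7, 0.8, -0.0]
width: 0.167
```

Request:
drive_tool(steps=[[[0, 0, 0], 0], [[0, 0, 0], 0], [[0, 0, 0], 0], [[0, 0, 0], 0]])

```text
time: 4.78
tool_pos: [0.4725, 0.1954, 0.1949]
tcp_rot: [-2.317, -2.121, 0.004]
wrist_force: [-0.1, -0.2, -0.6]
width: 0.168
```

```bash
python3 plan.py c purple .15 3
python3 - <<'E'
from h import *
a=bot.read_camera('top')[:,:,::-1]
cv2.imwrite('pics/t3.png',cv2.resize(a[160:330,105:215],None,fx=3.5,fy=3.5))
a=bot.read_camera('side')[:,:,::-1]
cv2.imwrite('pics/s3.png',cv2.resize(a[80:330,130:370],None,fx=2.4,fy=2.4))
E
```

```text
t 4.78 pos [0.4725 0.1954 0.1949] phi 84.9 w 0.168 F [-0.1 -0.2 -0.6] q6 0.43 tilt [-0.003 -0.001 -1.   ] rows 2
[[[1,2,22],0.0],[[0,1,23],0.0]]
```

View pics/t3.png

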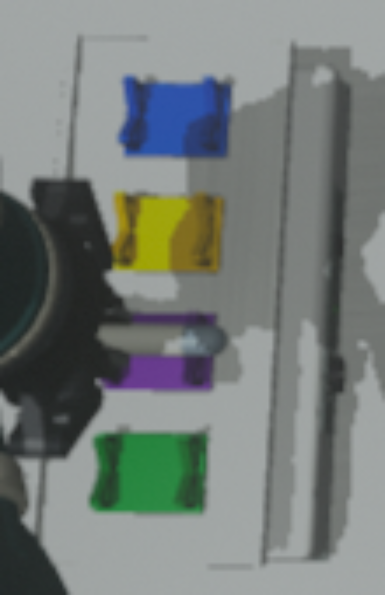

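View pics/s3.png

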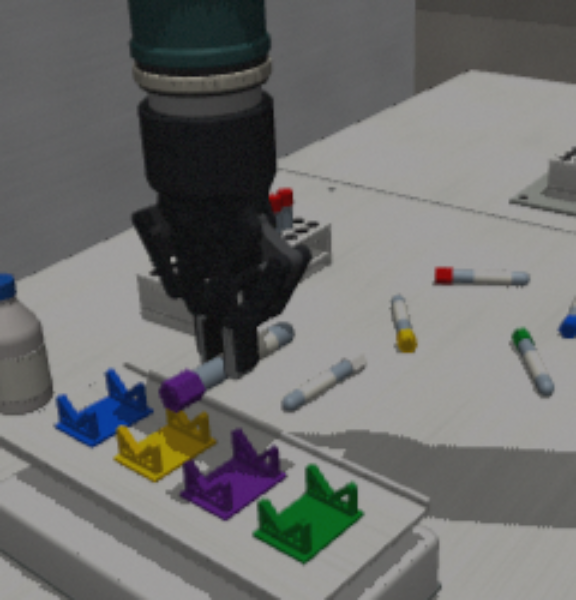

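```bash
python3 - <<'E'
from h import *
p=np.array([.4725,.1954,.1985]);d=np.array([np.cos(np.radians(84.9)),np.sin(np.radians(84.9)),0])
for t in(-.059,-.05):
  u,v=proj('top',p+t*d);print((u-105)*3.5,(v-160)*3.5)
print(at('top',222/3.5+105,341/3.5+160,.1985))
E
```

```text
222.78193323473866 338.7926308744106
205.0686375942341 338.53796594168875
[0.46615987 0.13705508 0.1985    ]
```

Request:
drive_tool(steps=[[[1, 2, 22], 0], [[0, 1, 23], 0], [[0, 0, 0], 0], [[0, 0, 0], 0]])

```text
time: 5.22
tool_pos: [0.4752, 0.196, 0.1501]
tcp_rot: [-2.317, -2.12, 0.006]
wrist_force: [-0.1, 0.1, -0.7]
width: 0.171
```

```bash
python3 plan.py c purple .121 3
```

```text
t 5.22 pos [0.4752 0.196  0.1501] phi 84.9 w 0.171 F [-0.1  0.1 -0.7] q6 0.43 tilt [-0.004 -0.001 -1.   ] rows 1
[[[0,1,29],0.0]]
```

Request:
drive_tool(steps=[[[0, 0, 15], 0], [[0, 0, 10], 0], [[0, 0, 4], 0], [[0, 0, 0], 0], [[0, 0, 0], 0]])

```text
time: 5.63
tool_pos: [0.4767, 0.1975, 0.1228]
tcp_rot: [2.316, 2.123, 0.0]
wrist_force: [0.2, 0.6, 1.0]
width: 0.17
```

Request:
drive_tool(steps=[[[0, 0, 2], 0], [[0, 0, 0], 0], [[0, 0, 0], 0]])

```text
time: 5.88
tool_pos: [0.4768, 0.1976, 0.1207]
tcp_rot: [2.315, 2.123, 0.001]
wrist_force: [-0.3, 0.0, -0.7]
width: 0.17
```

```bash
python3 - <<'E'
from h import *
a=bot.read_camera('side')[:,:,::-1]
cv2.imwrite('pics/s4.png',cv2.resize(a[180:340,130:330],None,fx=3.5,fy=3.5,interpolation=cv2.INTER_CUBIC))
E
```

```text
(no output)
```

View pics/s4.png

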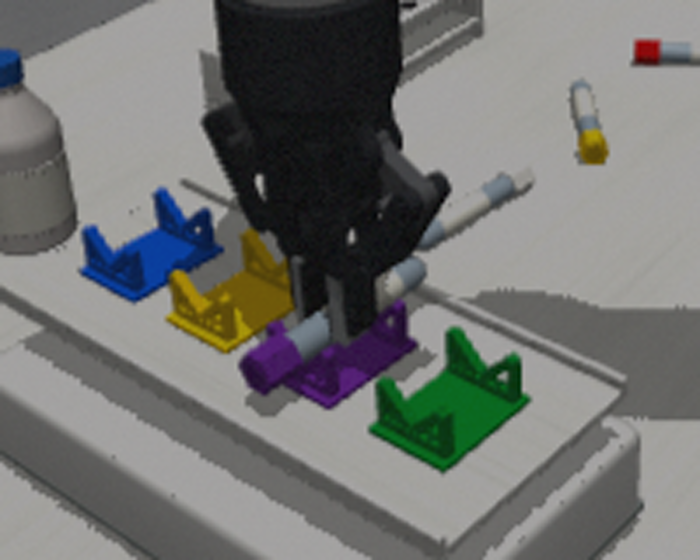

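Request:
drive_tool(steps=[[[0, 0, 1], 0], [[0, 0, 1], 0], [[0, 0, 0], 0], [[0, 0, 0], 0]])

```text
time: 6.27
tool_pos: [0.4774, 0.1977, 0.1199]
tcp_rot: [2.315, 2.122, 0.003]
wrist_force: [-2.0, 0.1, 6.8]
width: 0.17
```

Request:
drive_tool(steps=[[[0, 0, 1], 0], [[0, 0, 0], 0], [[0, 0, 0], 0]])

```text
time: 6.52
tool_pos: [0.4774, 0.1978, 0.1198]
tcp_rot: [2.315, 2.122, 0.003]
wrist_force: [-3.1, -2.4, 12.1]
width: 0.171
```

Request:
drive_tool(steps=[[[0, 0, -2], 0], [[0, 0, 0], 0], [[0, 0, 0], 0]])

```text
time: 6.77
tool_pos: [0.4772, 0.1978, 0.1201]
tcp_rot: [2.315, 2.123, 0.002]
wrist_force: [-0.3, 0.3, 5.7]
width: 0.167
```

Request:
drive_tool(steps=[[[0, 0, 0], 0], [[0, 0, 0], 0], [[0, 0, 0], 0], [[0, 0, 0], 0], [[0, 0, -10], 0], [[0, 0, -25], 0], [[0, 0, -35], 0], [[0, 0, -30], 0]], jaw=0.5)

```text
time: 7.43
tool_pos: [0.476, 0.1973, 0.2207]
tcp_rot: [-2.315, -2.123, 0.002]
wrist_force: [1.1, 0.4, 0.4]
width: 0.505
```

```bash
python3 - <<'E'
from h import *
a=bot.read_camera('side')[:,:,::-1]
cv2.imwrite('pics/s5.png',cv2.resize(a[180:340,130:330],None,fx=3.5,fy=3.5,interpolation=cv2.INTER_CUBIC))
E
python3 plan.py t blue .11
```

```text
t 7.48 pos [0.4801 0.1988 0.2285] phi 85.0 w 0.5 F [2.5 0.7 4.6] q6 0.43 tilt [ 0.01   0.004 -1.   ] rows 14
[[[-39,1,8],-1.0],[[-39,0,8],-1.0],[[-39,-1,8],-1.0],[[-39,-1,8],-1.0],[[-39,-2,8],-1.0],[[-39,-3,8],-1.5],[[-39,-4,9],-1.0],[[-38,-4,8],-1.5]]
[[[-38,-6,9],-1.0],[[-38,-6,8],-1.5],[[-38,-7,9],-1.0],[[-38,-8,8],-1.5],[[-38,-9,9],-1.0],[[-38,-9,8],-1.5]]
```

View pics/s5.png

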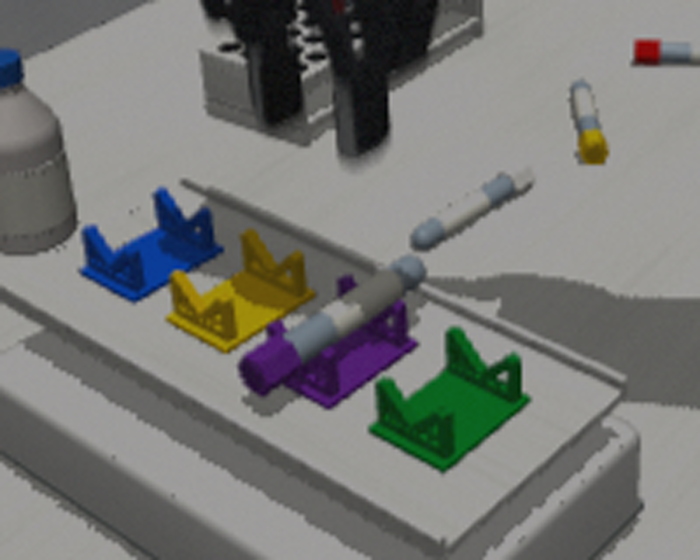

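Purple is seated in both saddles. Next is blue.

Request:
drive_tool(steps=[[[-39, 1, 8], -1.0], [[-39, 0, 8], -1.0], [[-39, -1, 8], -1.0], [[-39, -1, 8], -1.0], [[-39, -2, 8], -1.0], [[-39, -3, 8], -1.5], [[-39, -4, 9], -1.0], [[-38, -4, 8], -1.5]])

```text
time: 8.15
tool_pos: [0.4546, -0.1153, 0.1545]
tcp_rot: [2.14, 2.298, 0.001]
wrist_force: [0.1, 0.8, 1.2]
width: 0.497
```

Request:
drive_tool(steps=[[[-38, -6, 9], -1.0], [[-38, -6, 8], -1.5], [[-38, -7, 9], -1.0], [[-38, -8, 8], -1.5], [[-38, -9, 9], -1.0], [[-38, -9, 8], -1.5]])

```text
time: 8.65
tool_pos: [0.4379, -0.3473, 0.1033]
tcp_rot: [1.986, 2.434, 0.0]
wrist_force: [-0.2, 0.0, -1.1]
width: 0.495
```

Request:
drive_tool(steps=[[[0, 0, 0], 0], [[0, 0, 0], 0], [[0, 0, 0], 0], [[0, 0, 0], 0], [[0, 0, 0], 0]])

```text
time: 9.07
tool_pos: [0.4388, -0.344, 0.1038]
tcp_rot: [1.985, 2.435, 0.0]
wrist_force: [-0.6, 0.5, 0.0]
width: 0.501
```

```bash
python3 plan.py t blue .005
```

```text
t 9.07 pos [ 0.4388 -0.344   0.1038] phi 101.6 w 0.501 F [-0.6  0.5  0. ] q6 -0.91 tilt [ 0. -0. -1.] rows 3
[[[0,1,33],0.0],[[0,1,33],0.0],[[0,2,33],0.0]]
```

Request:
drive_tool(steps=[[[0, 2, 35], 0], [[0, 2, 35], 0], [[0, 0, 18], 0], [[0, 0, 9], 0], [[0, 0, 2], 0], [[0, 0, 0], 0], [[0, 0, 0], 0]])

```text
time: 9.65
tool_pos: [0.4436, -0.3451, 0.0059]
tcp_rot: [1.985, 2.432, -0.0]
wrist_force: [-0.4, -0.9, 0.1]
width: 0.502
```

Request:
drive_tool(steps=[[[0, 0, 0], 0], [[0, 0, 0], 0], [[0, 0, 0], 0], [[0, 0, 0], 0], [[0, 0, 0], 0], [[0, 0, 0], 0]], jaw=0)

```text
time: 10.15
tool_pos: [0.4434, -0.3454, 0.0059]
tcp_rot: [1.986, 2.431, 0.0]
wrist_force: [0.1, 1.0, 6.3]
width: 0.171
```

Request:
drive_tool(steps=[[[0, 0, -10], 0], [[0, 0, -30], 0], [[0, 0, -40], 0], [[0, 0, -40], 0], [[0, 0, -40], 0], [[0, 0, -35], 0], [[0, 0, 0], 0], [[0, 0, 0], 0]])

```text
time: 10.82
tool_pos: [0.4439, -0.346, 0.2035]
tcp_rot: [1.983, 2.427, -0.0]
wrist_force: [-0.9, -0.8, -1.2]
width: 0.17
```

```bash
python3 plan.py c blue .2 0
python3 - <<'E'
from h import *
a=bot.read_camera('side')[:,:,::-1]
cv2.imwrite('pics/s6.png',cv2.resize(a[50:330,180:420],None,fx=2.1,fy=2.1))
E
```

```text
t 10.82 pos [ 0.4439 -0.346   0.2035] phi 101.5 w 0.17 F [-0.9 -0.8 -1.2] q6 -0.91 tilt [ 0.006 -0.005 -1.   ] rows 14
[[[35,19,0],1.0],[[35,19,0],1.0],[[35,18,0],1.0],[[35,17,0],1.0],[[36,17,0],1.0],[[36,16,0],1.5],[[36,15,0],1.0],[[37,15,0],1.5]]
[[[37,14,0],1.0],[[37,13,0],1.5],[[38,12,0],1.0],[[38,11,1],1.5],[[38,10,0],1.0],[[39,9,1],1.5]]
```

View pics/s6.png

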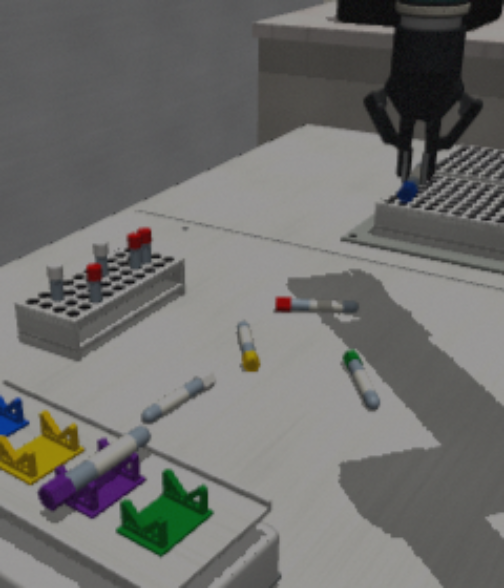

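Request:
drive_tool(steps=[[[35, 19, 0], 1.0], [[35, 19, 0], 1.0], [[35, 18, 0], 1.0], [[35, 17, 0], 1.0], [[36, 17, 0], 1.0], [[36, 16, 0], 1.5], [[36, 15, 0], 1.0], [[37, 15, 0], 1.5]])

```text
time: 11.53
tool_pos: [0.5361, -0.0412, 0.1966]
tcp_rot: [-2.171, -2.266, 0.005]
wrist_force: [0.2, 0.1, 0.4]
width: 0.174
```

Request:
drive_tool(steps=[[[37, 14, 0], 1.0], [[37, 13, 0], 1.5], [[38, 12, 0], 1.0], [[38, 11, 1], 1.5], [[38, 10, 0], 1.0], [[36, 9, 1], 1.5], [[0, 0, 0], 0], [[0, 0, 0], 0]])

```text
time: 12.2
tool_pos: [0.6071, 0.1819, 0.1941]
tcp_rot: [-2.31, -2.125, 0.008]
wrist_force: [-0.6, -0.5, -1.3]
width: 0.171
```

Request:
drive_tool(steps=[[[0, 0, 0], 0], [[0, 0, 0], 0], [[0, 0, 0], 0], [[0, 0, 0], 0]])

```text
time: 12.53
tool_pos: [0.6084, 0.179, 0.1971]
tcp_rot: [-2.317, -2.121, 0.001]
wrist_force: [-0.4, 0.8, -1.0]
width: 0.168
```

```bash
python3 plan.py c blue .15 -2
```

```text
t 12.53 pos [0.6084 0.179  0.1971] phi 84.9 w 0.168 F [-0.4  0.8 -1. ] q6 0.34 tilt [-0. -0. -1.] rows 2
[[[0,1,24],0.0],[[1,1,23],0.0]]
```

Request:
drive_tool(steps=[[[0, 1, 24], 0], [[1, 1, 23], 0], [[0, 0, 15], 0], [[0, 0, 10], 0], [[0, 0, 3], 0], [[0, 0, 0], 0], [[0, 0, 0], 0]])

```text
time: 13.12
tool_pos: [0.6111, 0.1811, 0.1232]
tcp_rot: [-2.316, -2.122, -0.001]
wrist_force: [0.4, 0.2, -0.7]
width: 0.169
```

Request:
drive_tool(steps=[[[0, 0, 1], 0], [[0, 0, 1], 0], [[0, 0, 0], 0], [[0, 0, 0], 0]])

```text
time: 13.45
tool_pos: [0.6116, 0.1814, 0.1214]
tcp_rot: [2.315, 2.122, 0.003]
wrist_force: [0.5, -0.6, 2.5]
width: 0.167
```

Contact is just starting (2.5 N). Releasing now.

Request:
drive_tool(steps=[[[0, 0, 0], 0], [[0, 0, 0], 0], [[0, 0, 0], 0], [[0, 0, 0], 0], [[0, 0, -10], 0], [[0, 0, -25], 0], [[0, 0, -35], 0], [[0, 0, -30], 0]], jaw=0.5)

```text
time: 14.12
tool_pos: [0.6103, 0.1811, 0.2217]
tcp_rot: [-2.315, -2.123, 0.002]
wrist_force: [0.8, 1.6, 1.0]
width: 0.497
```

Request:
drive_tool(steps=[[[0, 0, 0], 0], [[0, 0, 0], 0], [[0, 0, 0], 0]])

```text
time: 14.37
tool_pos: [0.6106, 0.1812, 0.2207]
tcp_rot: [2.316, 2.123, 0.001]
wrist_force: [-0.1, -0.1, -0.1]
width: 0.502
```

```bash
python3 - <<'E'
from h import *
a=bot.read_camera('side')[:,:,::-1]
cv2.imwrite('pics/s7.png',cv2.resize(a[180:340,130:330],None,fx=3.5,fy=3.5,interpolation=cv2.INTER_CUBIC))
E
python3 plan.py t green .11
```

```text
t 14.42 pos [0.6099 0.181  0.2194] phi 85.0 w 0.5 F [ 0.3 -0.2 -0.3] q6 0.34 tilt [-0.002 -0.    -1.   ] rows 12
[[[-34,-12,9],-3.5],[[-33,-14,9],-3.5],[[-32,-16,9],-3.5],[[-31,-17,9],-4.0],[[-30,-20,9],-3.5],[[-29,-21,9],-4.0],[[-27,-23,9],-3.5],[[-26,-25,9],-4.0]]
[[[-24,-27,9],-3.5],[[-23,-28,10],-4.0],[[-20,-30,9],-3.5],[[-19,-31,10],-4.0]]
```

View pics/s7.png

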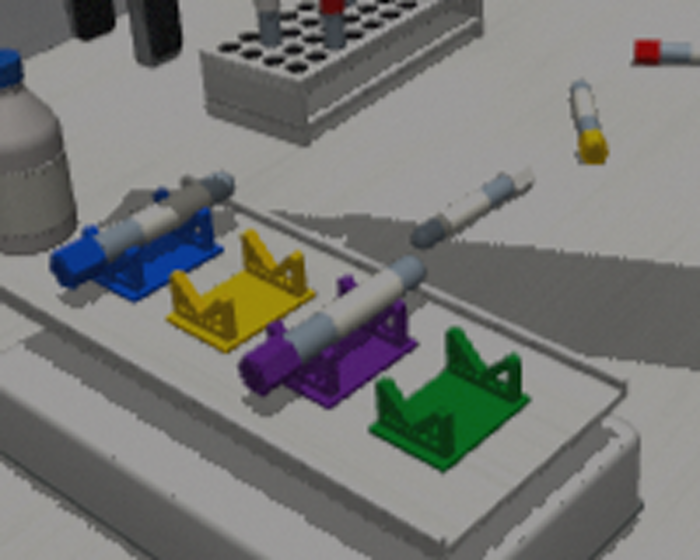

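Blue is seated too. Next is green.

Request:
drive_tool(steps=[[[-34, -12, 9], -3.5], [[-33, -14, 9], -3.5], [[-32, -16, 9], -3.5], [[-31, -17, 9], -4.0], [[-30, -20, 9], -3.5], [[-29, -21, 9], -4.0], [[-27, -23, 9], -3.5], [[-26, -25, 9], -4.0]])

```text
time: 15.08
tool_pos: [0.4927, -0.0818, 0.146]
tcp_rot: [-1.692, -2.643, 0.002]
wrist_force: [1.3, -0.5, 0.7]
width: 0.497
```

Request:
drive_tool(steps=[[[-24, -27, 9], -3.5], [[-23, -28, 10], -4.0], [[-20, -30, 9], -3.5], [[-19, -31, 10], -4.0], [[0, 0, 0], 0], [[0, 0, 0], 0], [[0, 0, 0], 0], [[0, 0, 0], 0]])

```text
time: 15.75
tool_pos: [0.4378, -0.2126, 0.11]
tcp_rot: [-1.338, -2.841, -0.001]
wrist_force: [-0.1, 0.9, 0.1]
width: 0.5
```

```bash
python3 plan.py t green .006
```

```text
t 15.75 pos [ 0.4378 -0.2126  0.11  ] phi 129.6 w 0.5 F [-0.1  0.9  0.1] q6 -1.19 tilt [-0.001  0.001 -1.   ] rows 3
[[[0,-1,35],0.0],[[0,0,34],0.0],[[0,-1,35],0.0]]
```

Request:
drive_tool(steps=[[[0, -1, 35], 0], [[0, -1, 35], 0], [[0, 0, 20], 0], [[0, 0, 10], 0], [[0, 0, 4], 0], [[0, 0, 0], 0], [[0, 0, 0], 0]])

```text
time: 16.33
tool_pos: [0.4376, -0.215, 0.0075]
tcp_rot: [1.337, 2.84, -0.0]
wrist_force: [-1.0, 0.1, -0.0]
width: 0.498
```

Request:
drive_tool(steps=[[[0, 0, 0], 0], [[0, 0, 0], 0], [[0, 0, 0], 0], [[0, 0, 0], 0], [[0, 0, 0], 0], [[0, 0, 0], 0]], jaw=0)

```text
time: 16.83
tool_pos: [0.4374, -0.2157, 0.0079]
tcp_rot: [1.339, 2.839, 0.0]
wrist_force: [-0.9, 0.5, 5.8]
width: 0.171
```

Request:
drive_tool(steps=[[[0, 0, -10], 0], [[0, 0, -30], 0], [[0, 0, -40], 0], [[0, 0, -40], 0], [[0, 0, -40], 0], [[0, 0, -35], 0], [[0, 0, 0], 0], [[0, 0, 0], 0]])

```text
time: 17.5
tool_pos: [0.4379, -0.216, 0.2052]
tcp_rot: [1.336, 2.835, -0.001]
wrist_force: [-0.1, 0.3, -0.4]
width: 0.165
```

```bash
python3 plan.py c green .2 0
python3 - <<'E'
from h import *
a=bot.read_camera('side')[:,:,::-1]
cv2.imwrite('pics/s8.png',cv2.resize(a[50:330,180:420],None,fx=2.1,fy=2.1))
E
```

```text
t 17.5 pos [ 0.4379 -0.216   0.2052] phi 129.5 w 0.165 F [-0.1  0.3 -0.4] q6 -1.2 tilt [ 0.006 -0.004 -1.   ] rows 11
[[[31,22,0],4.0],[[32,20,0],4.0],[[34,17,0],4.0],[[35,15,0],4.0],[[36,13,1],4.0],[[36,10,0],4.0],[[37,7,1],4.0],[[37,5,0],4.0]]
[[[38,2,1],4.0],[[38,0,0],4.0],[[38,-3,1],4.5]]
```

View pics/s8.png

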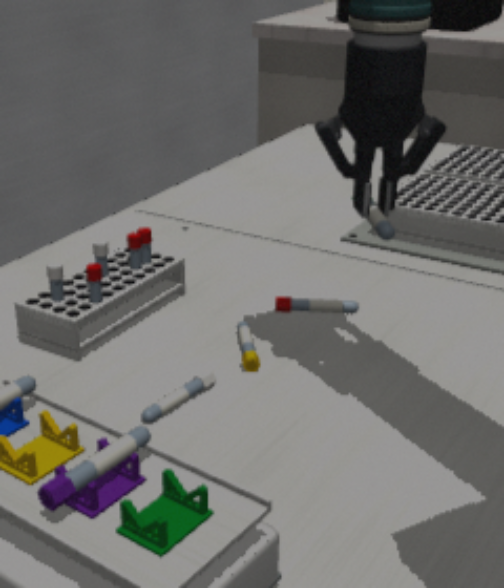

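Request:
drive_tool(steps=[[[31, 22, 0], 4.0], [[32, 20, 0], 4.0], [[34, 17, 0], 4.0], [[35, 15, 0], 4.0], [[36, 13, 1], 4.0], [[36, 10, 0], 4.0], [[37, 7, 1], 4.0], [[37, 5, 0], 4.0]])

```text
time: 18.22
tool_pos: [0.4116, 0.0881, 0.1969]
tcp_rot: [-2.073, -2.356, 0.005]
wrist_force: [1.4, -0.7, 0.7]
width: 0.169
```

Request:
drive_tool(steps=[[[38, 2, 1], 4.0], [[38, 0, 0], 4.0], [[36, -3, 1], 4.5], [[0, 0, 0], 0], [[0, 0, 0], 0], [[0, 0, 0], 0], [[0, 0, 0], 0], [[0, 0, 0], 0]])

```text
time: 18.88
tool_pos: [0.4059, 0.1972, 0.1966]
tcp_rot: [-2.317, -2.121, 0.002]
wrist_force: [0.3, -0.0, 0.7]
width: 0.169
```

```bash
python3 plan.py c green .15 -2
```

```text
t 18.88 pos [0.4059 0.1972 0.1966] phi 84.9 w 0.169 F [ 0.3 -0.   0.7] q6 0.49 tilt [-0.001 -0.001 -1.   ] rows 2
[[[0,1,23],0.0],[[0,1,24],0.0]]
```

Request:
drive_tool(steps=[[[0, 1, 23], 0], [[0, 1, 24], 0], [[0, 0, 15], 0], [[0, 0, 8], 0], [[0, 0, 2], 0], [[0, 0, 0], 0], [[0, 0, 0], 0]])

```text
time: 19.47
tool_pos: [0.4088, 0.1983, 0.1261]
tcp_rot: [2.316, 2.122, 0.002]
wrist_force: [-0.6, -0.2, 0.1]
width: 0.167
```

Request:
drive_tool(steps=[[[0, 0, 1], 0], [[0, 0, 1], 0], [[0, 0, 0], 0], [[0, 0, 0], 0]])

```text
time: 19.8
tool_pos: [0.4083, 0.1986, 0.1236]
tcp_rot: [2.315, 2.123, 0.001]
wrist_force: [0.5, 0.2, -0.3]
width: 0.167
```

Request:
drive_tool(steps=[[[0, 0, 1], 0], [[0, 0, 0], 0], [[0, 0, 0], 0]])

```text
time: 20.05
tool_pos: [0.4089, 0.1987, 0.1229]
tcp_rot: [2.315, 2.123, 0.002]
wrist_force: [1.3, -0.5, 1.5]
width: 0.167
```

Request:
drive_tool(steps=[[[0, 0, 0], 0], [[0, 0, 0], 0], [[0, 0, 0], 0], [[0, 0, 0], 0], [[0, 0, -10], 0], [[0, 0, -25], 0], [[0, 0, -35], 0], [[0, 0, -30], 0]], jaw=0.5)

```text
time: 20.72
tool_pos: [0.4076, 0.1983, 0.2239]
tcp_rot: [-2.316, -2.123, 0.001]
wrist_force: [0.7, -0.3, -0.0]
width: 0.5
```

Request:
drive_tool(steps=[[[0, 0, 0], 0], [[0, 0, 0], 0], [[0, 0, 0], 0]])

```text
time: 20.97
tool_pos: [0.4079, 0.1984, 0.2224]
tcp_rot: [2.316, 2.123, 0.0]
wrist_force: [-1.2, 1.1, -0.9]
width: 0.497
```

```bash
python3 - <<'E'
from h import *
a=bot.read_camera('side')[:,:,::-1]
cv2.imwrite('pics/s9.png',cv2.resize(a[180:340,130:330],None,fx=3.5,fy=3.5,interpolation=cv2.INTER_CUBIC))
E
python3 plan.py t yellow .11
```

```text
t 21.02 pos [0.4073 0.1981 0.2214] phi 85.0 w 0.5 F [0.1 0.8 0.2] q6 0.48 tilt [-0.002 -0.001 -1.   ] rows 12
[[[-33,18,9],-3.5],[[-34,16,9],-3.5],[[-35,14,9],-3.5],[[-36,12,9],-3.5],[[-37,10,9],-3.5],[[-37,7,9],-3.5],[[-38,5,10],-3.5],[[-38,3,9],-3.5]]
[[[-38,1,10],-3.0],[[-38,-1,9],-3.5],[[-38,-4,10],-3.0],[[-37,-6,9],-3.5]]
```

View pics/s9.png

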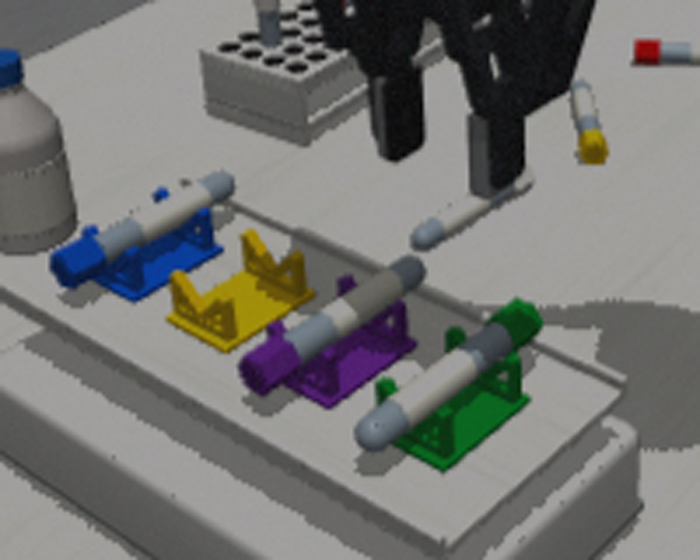

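Green is seated. Yellow is last.

Request:
drive_tool(steps=[[[-33, 18, 9], -3.5], [[-34, 16, 9], -3.5], [[-35, 14, 9], -3.5], [[-36, 12, 9], -3.5], [[-37, 10, 9], -3.5], [[-37, 7, 9], -3.5], [[-38, 5, 10], -3.5], [[-38, 3, 9], -3.5]])

```text
time: 21.68
tool_pos: [0.5289, -0.0807, 0.1466]
tcp_rot: [-1.728, -2.619, 0.002]
wrist_force: [0.4, 0.2, -0.4]
width: 0.502
```

Request:
drive_tool(steps=[[[-38, 1, 10], -3.0], [[-38, -1, 9], -3.5], [[-38, -4, 10], -3.0], [[-37, -6, 9], -3.5], [[0, 0, 0], 0], [[0, 0, 0], 0], [[0, 0, 0], 0], [[0, 0, 0], 0]])

```text
time: 22.35
tool_pos: [0.5909, -0.2164, 0.1105]
tcp_rot: [-1.424, -2.798, -0.0]
wrist_force: [-0.2, -0.1, 0.8]
width: 0.495
```

```bash
python3 plan.py t yellow .006
```

```text
t 22.35 pos [ 0.5909 -0.2164  0.1105] phi 126.0 w 0.495 F [-0.2 -0.1  0.8] q6 -1.02 tilt [-0.002  0.001 -1.   ] rows 3
[[[-1,0,35],0.0],[[-1,0,35],0.0],[[0,-1,34],0.0]]
```

Request:
drive_tool(steps=[[[-1, 0, 35], 0], [[-1, 0, 35], 0], [[0, -1, 20], 0], [[0, 0, 10], 0], [[0, 0, 4], 0], [[0, 0, 0], 0], [[0, 0, 0], 0]])

```text
time: 22.93
tool_pos: [0.5936, -0.2198, 0.009]
tcp_rot: [1.424, 2.798, 0.0]
wrist_force: [-0.0, -0.1, 1.0]
width: 0.499
```

Request:
drive_tool(steps=[[[0, 0, 0], 0], [[0, 0, 0], 0], [[0, 0, 0], 0], [[0, 0, 0], 0], [[0, 0, 0], 0], [[0, 0, 0], 0]], jaw=0)

```text
time: 23.43
tool_pos: [0.5937, -0.2205, 0.0094]
tcp_rot: [1.424, 2.797, 0.001]
wrist_force: [0.2, 0.7, 6.9]
width: 0.162
```

Request:
drive_tool(steps=[[[0, 0, -10], 0], [[0, 0, -30], 0], [[0, 0, -40], 0], [[0, 0, -40], 0], [[0, 0, -40], 0], [[0, 0, -35], 0], [[0, 0, 0], 0], [[0, 0, 0], 0]])

```text
time: 24.1
tool_pos: [0.5945, -0.2209, 0.2071]
tcp_rot: [1.422, 2.792, 0.001]
wrist_force: [-0.5, -0.5, -1.2]
width: 0.163
```

```bash
python3 plan.py c yellow .2 0
python3 - <<'E'
from h import *
a=bot.read_camera('side')[:,:,::-1]
cv2.imwrite('pics/s10.png',cv2.resize(a[50:330,180:420],None,fx=2.1,fy=2.1))
E
```

```text
t 24.1 pos [ 0.5945 -0.2209  0.2071] phi 126.0 w 0.163 F [-0.5 -0.5 -1.2] q6 -1.02 tilt [ 0.007 -0.003 -1.   ] rows 11
[[[33,18,0],3.5],[[34,16,1],3.5],[[35,14,0],4.0],[[36,11,1],3.5],[[36,9,0],4.0],[[37,7,1],3.5],[[37,5,0],4.0],[[37,2,1],3.5]]
[[[37,0,0],4.0],[[37,-3,1],3.5],[[37,-6,0],4.0]]
```

View pics/s10.png

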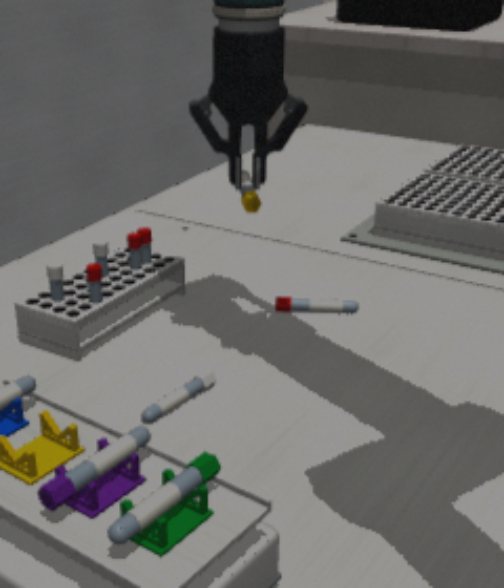

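Request:
drive_tool(steps=[[[33, 18, 0], 3.5], [[34, 16, 1], 3.5], [[35, 14, 0], 4.0], [[36, 11, 1], 3.5], [[36, 9, 0], 4.0], [[37, 7, 1], 3.5], [[37, 5, 0], 4.0], [[37, 2, 1], 3.5]])

```text
time: 24.82
tool_pos: [0.5525, 0.0789, 0.1957]
tcp_rot: [-2.094, -2.338, 0.005]
wrist_force: [0.1, -0.3, -0.8]
width: 0.159
```

Request:
drive_tool(steps=[[[37, 0, 0], 4.0], [[37, -3, 0], 3.5], [[34, -6, 0], 4.0], [[0, 0, 0], 0], [[0, 0, 0], 0], [[0, 0, 0], 0], [[0, 0, 0], 0], [[0, 0, 0], 0]])

```text
time: 25.48
tool_pos: [0.5404, 0.1837, 0.1976]
tcp_rot: [-2.317, -2.121, 0.002]
wrist_force: [-0.2, -0.4, 0.2]
width: 0.161
```

```bash
python3 plan.py c yellow .15 -3
python3 - <<'E'
from h import *
a=bot.read_camera('side')[:,:,::-1]
cv2.imwrite('pics/s11.png',cv2.resize(a[80:330,130:370],None,fx=2.4,fy=2.4))
E
```

```text
t 25.48 pos [0.5404 0.1837 0.1976] phi 84.9 w 0.161 F [-0.2 -0.4  0.2] q6 0.37 tilt [-0.001 -0.001 -1.   ] rows 2
[[[1,1,24],0.0],[[0,2,24],0.0]]
```

View pics/s11.png

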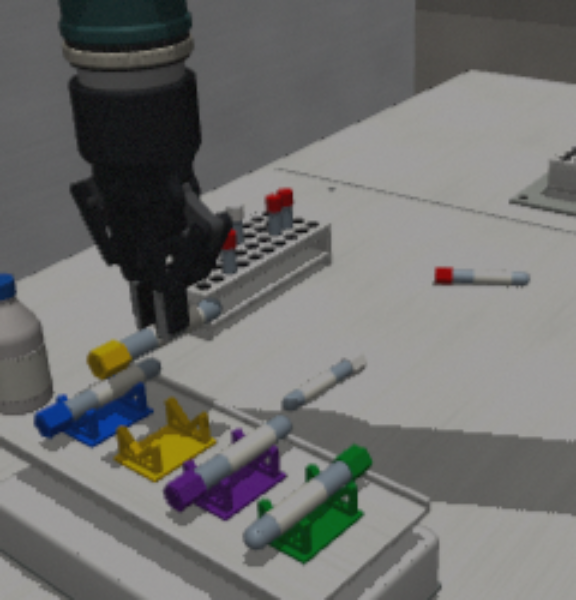

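Request:
drive_tool(steps=[[[1, 1, 24], 0], [[0, 1, 24], 0], [[0, 0, 12], 0], [[0, 0, 8], 0], [[0, 0, 2], 0], [[0, 0, 0], 0], [[0, 0, 0], 0]])

```text
time: 26.12
tool_pos: [0.5433, 0.1859, 0.1293]
tcp_rot: [2.316, 2.122, 0.002]
wrist_force: [-0.1, -0.2, -0.0]
width: 0.155
```

Request:
drive_tool(steps=[[[0, 0, 1], 0], [[0, 0, 1], 0], [[0, 0, 0], 0], [[0, 0, 0], 0]])

```text
time: 26.45
tool_pos: [0.5427, 0.186, 0.1267]
tcp_rot: [2.315, 2.123, 0.001]
wrist_force: [0.6, -0.2, -0.7]
width: 0.157
```

Request:
drive_tool(steps=[[[0, 0, 1], 0], [[0, 0, 1], 0], [[0, 0, 0], 0], [[0, 0, 0], 0]])

```text
time: 26.78
tool_pos: [0.5436, 0.1861, 0.125]
tcp_rot: [2.315, 2.122, 0.003]
wrist_force: [1.7, 0.1, 2.0]
width: 0.164
```

Contact. Releasing.

Request:
drive_tool(steps=[[[0, 0, 0], 0], [[0, 0, 0], 0], [[0, 0, 0], 0], [[0, 0, 0], 0], [[0, 0, -10], 0], [[0, 0, -25], 0], [[0, 0, -35], 0], [[0, 0, -30], 0]], jaw=0.5)

```text
time: 27.45
tool_pos: [0.5421, 0.1858, 0.2258]
tcp_rot: [-2.315, -2.123, 0.002]
wrist_force: [0.7, 0.1, 0.6]
width: 0.499
```

Request:
drive_tool(steps=[[[-40, 0, -10], 0], [[-40, 0, -10], 0], [[-40, 0, -10], 0], [[-40, 0, 0], 0], [[-40, 0, 0], 0], [[-40, 0, 0], 0], [[-40, 0, 0], 0], [[0, 0, 0], 0]])

```text
time: 28.12
tool_pos: [0.5175, -0.0994, 0.2552]
tcp_rot: [2.319, 2.114, -0.004]
wrist_force: [-0.2, 0.1, -0.1]
width: 0.499
```

```bash
python3 - <<'E'
from h import *
a=bot.read_camera('side')[:,:,::-1]
cv2.imwrite('pics/s12.png',cv2.resize(a[160:340,130:370],None,fx=3.2,fy=3.2,interpolation=cv2.INTER_CUBIC))
a=bot.read_camera('top')[:,:,::-1]
cv2.imwrite('pics/t12f.png',a)
cv2.imwrite('pics/t12.png',cv2.resize(a[160:330,105:215],None,fx=3.5,fy=3.5,interpolation=cv2.INTER_CUBIC))
E
```

```text
(no output)
```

View pics/s12.png

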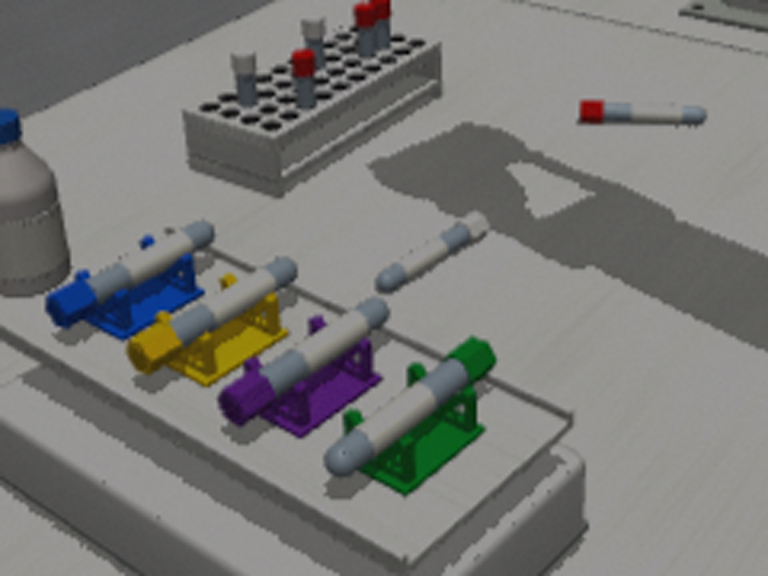

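View pics/t12.png

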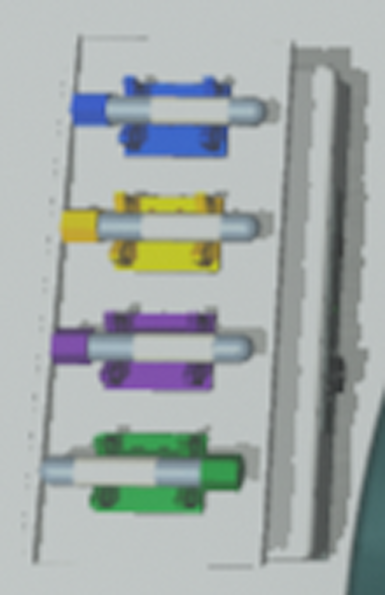

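View pics/t12f.png

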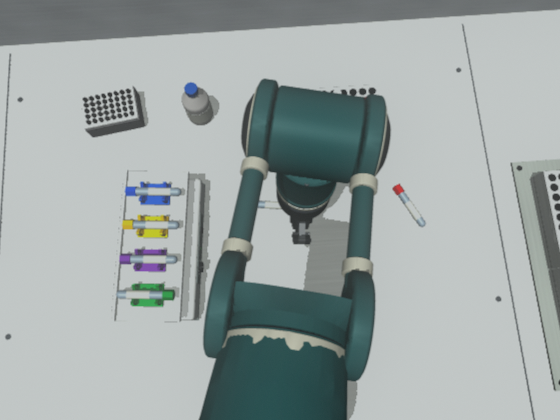

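```bash
python3 - <<'E'
from h import *
CR=dict(green=(.4077,.1991),purple=(.4755,.1933),yellow=(.5432,.1874),blue=(.6110,.1816))
E=dict(blue=((72,109),(268,112)),yellow=((61,226),(260,229)),purple=((51,347),(254,349)),green=((40,470),(244,473)))
c=np.radians(85.1);g=np.array([np.cos(c),np.sin(c)])
for k,ab in E.items():
    P=[at('top',(u+.5)/3.5-.5+105,(v+.5)/3.5-.5+160,.123)[:2] for u,v in ab]
    d=P[0]-P[1]; m=(P[0]+P[1])/2-CR[k]
    print(k,'len',np.linalg.norm(d).round(4),'along',(m@g*1e3).round(1),'across',((m@[-g[1],g[0]])*1e3).round(1),'ang',np.degrees(np.arctan2(d[1],d[0])).round(1))
E
```

```text
blue len 0.1124 along 0.5 across -0.9 ang 84.8
yellow len 0.1123 along 1.1 across -0.6 ang 84.9
purple len 0.1126 along 0.6 across -0.5 ang 85.2
green len 0.1114 along 1.5 across -1.1 ang 84.9
```

All four are within 1.5 mm of centre and aligned with their grooves. Handing in.

```bash
python3 -c "
from workcell import bot
print(bot.finish_job())"
```

```text
the job is handed in; nothing more can be done
None
```

I laid the purple, blue, green and yellow tubes in the cradles of their colours and handed the job in at about 28 s. The hand-in gives no verdict.

- **Fit in the cradles:** in the last top picture each tube is within about 1.5 mm of its cradle's centre along the groove and 1.1 mm across it. Each is also within about 0.5° of the groove direction.
- **Seating:** in the last side picture all four rest in both saddles. The green tube's cap points the opposite way to the other three.
- **Red and white tubes:** I never touched either. Both lie where they were in the side picture. In the last top picture the arm hid most of the white tube.
- **Robot at hand-in:** it was clear of everything, with the fingers about 0.25 m above the deck and the wrist force near zero. The largest wrist force I saw in the readings between moves was about 12 N, while seating the purple tube.

The purple tube was gripped about 4 mm off its centre, and I corrected for most of that when placing it. The yellow tube was held close to the fingertips but did not drop.

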